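# Balance a loaded bench centrifuge and put its cover back

## Task

The centrifuge is about to be run but its rotor is out of balance: three of its six cups hold a tube and one of those tubes has nothing opposite it. Lift off the clear cover and set it down on the desk, take the yellow-capped tube from the rack and slide it gently all the way down into the cup opposite that unpaired tube, then set the cover back on the centrifuge, fully home. Do not drop the tube or the cover, leave the other tubes in their places, and do not upset the things around.

Things in the scene. Friction and masses are not known exactly. Their poses are not given: they have to be found in the camera images.
- centrifuge: round white bench centrifuge, fixed on the left desk: housing up to 184 mm across, flat deck 80 mm above the desk, open chamber 121 mm across. A collar round it rises to 88 mm, 128 mm across outside; the cover's skirt goes round it and stands on the deck. Origin: centre of its underside, on the rotor's vertical axis; -x is its grey front panel. The desk from it to robot and rack is clear.
- rotor: aluminium rotor in the chamber, turns easily about its vertical z axis (0.3 N at a cup); any angle will do. Origin on the axis, 34 mm above the desk. Six upright cups stand 42 mm from the axis, at 0, 60, .. 300 degrees from the rotor's x axis; opposite cups are 84 mm apart. At the start two of its three tubes stand opposite each other, the third beside one of those.
- cup_rim (a point): centre of the mouth of the rotor's cup at 0 degrees (all six are alike), 88 mm above the desk: 14.4 mm across inside, flared to 18 mm at the rim, 50 mm deep to its floor, which is 4 mm above the rotor's origin. A tube that is home has its origin on that floor and stands 32 mm out of the cup. The hub stays 1 mm below the rims.
- cover: loose clear plastic cover on the centrifuge, grey ring round its foot, black knob on top, about 120 g. Foot 142 mm across, 133 mm inside (2.5 mm play round the collar), 48 mm high inside, roof at 53 mm. Knob 26 mm across from 63 to 79 mm above the foot, top at 81 mm. Origin: centre of its foot, z up; in place it lies 80 mm above the desk on the centrifuge's axis, at any yaw.
- rack: clear plastic tube rack, fixed on the right desk, 50 x 131 x 56 mm (x, y, z), origin at the centre of its underside. Two rows of six 17 mm holes: x = -10.5, 10.5; y = -51, -31, -10, 10, 31, 51 mm. Tubes stand on its floor, 4 mm up, with 2 mm play each way, and stick out 30 mm above its top. Used holes never adjoin. The desk's front edge here is 0.31 m from the robot's axis.
- microscope: white binocular microscope, fixed on the right desk behind and to the right of the rack, turned so that its eyepieces point to the right: base 311 x 189 mm, 492 mm tall, its stage 180 mm and its head above 300 mm up. An obstacle: keep the whole gripper and wrist clear of it. Origin at the centre of its underside, x along its length away from the eyepieces.
- tube_yellow: capped plastic blood tube, 82 mm tall, yellow cap; body 13 mm, cap 16 mm across (but it feels 13 mm thick all the way up), about 14 g; origin at the centre of its underside, z along the tube to the cap. The one to load; at the start in any one of three holes of the rack.
- tube_purple_1: capped plastic blood tube, 82 mm tall, purple cap; body 13 mm, cap 16 mm across (but it feels 13 mm thick all the way up), about 14 g; origin at the centre of its underside, z along the tube to the cap. In the rack; stays there.
- tube_purple_2: capped plastic blood tube, 82 mm tall, purple cap; body 13 mm, cap 16 mm across (but it feels 13 mm thick all the way up), about 14 g; origin at the centre of its underside, z along the tube to the cap. In the rack; stays there.
- tube_red: capped plastic blood tube, 82 mm tall, red cap; body 13 mm, cap 16 mm across (but it feels 13 mm thick all the way up), about 14 g; origin at the centre of its underside, z along the tube to the cap. In the rotor; stays in its cup.
- tube_blue: capped plastic blood tube, 82 mm tall, blue cap; body 13 mm, cap 16 mm across (but it feels 13 mm thick all the way up), about 14 g; origin at the centre of its underside, z along the tube to the cap. In the rotor; stays in its cup.
- tube_purple_3: capped plastic blood tube, 82 mm tall, purple cap; body 13 mm, cap 16 mm across (but it feels 13 mm thick all the way up), about 14 g; origin at the centre of its underside, z along the tube to the cap. In the rotor; stays in its cup.
- bottle_red: Bystander, loose: brown dropper bottle with a red cap, 37 mm across, 100 mm tall, behind the centrifuge; origin at the centre of its underside.
- bottle_black: Bystander, loose: brown dropper bottle with a black cap, 33 mm across, 93 mm tall, behind the centrifuge; origin at the centre of its underside.
- bottle_blue: Bystander, loose: white dropper bottle with a blue cap, 30 mm across, 87 mm tall, behind the centrifuge; origin at the centre of its underside.
- timer: Bystander, loose: white kitchen-type timer with a red dial, 44 x 66 x 68 mm, to the right of the centrifuge; origin at the centre of its underside.
- tape_roll: Bystander, loose: roll of tape lying flat, 96 mm across, 25 mm tall, to the left of the centrifuge; origin at the centre of its underside.

How it is judged (in metres and radians):
On the way, in this order (a step that is already met when the one before it is completed fails the run):
1. the cover stands on the desk, off the centrifuge (horizontal distance between cover and centrifuge above 0.12 m and height (world z) of cover below 0.03 m and linear speed of cover below 0.02 m/s), for 0.2 s.
2. the yellow-capped tube is fully home in the cup opposite the unpaired tube (z of tube_yellow in the frame of rotor below 0.009 m and horizontal distance between tube_yellow and rotor between 0.037 and 0.047 m and angle between tube_yellow's own z axis and vertical below 0.1 rad and (horizontal distance between tube_yellow and tube_red above 0.08 m or horizontal distance between tube_yellow and tube_blue above 0.08 m or horizontal distance between tube_yellow and tube_purple_3 above 0.08 m)), for 0.2 s.
At the end, for the whole second after the job is handed in: Yellow-capped tube home (within 5 mm) in the cup opposite the unpaired tube; other rotor tubes home, purple tubes upright in the rack; cover level on the deck round the collar (6 mm of the axis, 3.5 mm of its seat); all at rest, released (all of step 2 and z of each of tube_red, tube_blue, tube_purple_3 in the frame of rotor below 0.009 m and horizontal distance between tube_red and rotor between 0.037 and 0.047 m and angle between each of tube_red, tube_blue, tube_purple_3's own z axis and vertical below 0.1 rad and horizontal distance between tube_blue and rotor between 0.037 and 0.047 m and horizontal distance between tube_purple_3 and rotor between 0.037 and 0.047 m and z of each of tube_purple_1, tube_purple_2 in the frame of rack below 0.01 m and angle between each of tube_purple_1, tube_purple_2's own z axis and vertical below 0.2 rad and horizontal distance between each of tube_purple_1, tube_purple_2 and rack below 0.07 m and horizontal distance between cover and centrifuge below 0.006 m and z of cover in the frame of centrifuge between 0.077 and 0.0835 m and angle between cover's own z axis and vertical below 0.04 rad and linear speed of each of tube_yellow, cover below 0.02 m/s); the robot touches nothing.
It fails at once if the yellow-capped tube is dropped (it falls free faster than 0.6 m/s) (linear speed of tube_yellow above 0.6 m/s and contact force between the fingers and tube_yellow below 0.02 N).
It fails at once if the cover is dropped (it falls free faster than 0.6 m/s) (linear speed of cover above 0.6 m/s and contact force between the fingers and cover below 0.02 N).
It fails at once if another tube of the rotor is pulled out of its cup by more than 25 mm (z of any of tube_red, tube_blue, tube_purple_3 in the frame of rotor above 0.029 m).
It fails at once if another tube of the rack is pulled up by more than 25 mm (z of any of tube_purple_1, tube_purple_2 in the frame of rack above 0.029 m).
It fails at once if a bottle, the timer or the tape is knocked over or pushed more than 40 mm (distance of any of bottle_red, bottle_black, bottle_blue, timer, tape_roll from where it was at the start of the episode above 0.04 m or angle between any of bottle_red, bottle_black, bottle_blue, timer, tape_roll's own z axis and vertical above 0.5 rad).
It also fails if it takes over 72 s, if anything falls off the work surface, if the arm or the gripper's body presses on something with over 40 N, if the wrist force passes 120 N, or if a joint passes its speed limit or range.

## Robot

A 6-joint arm with a two-finger parallel gripper is mounted at the origin on a cart in front of the work surface, level with it; the furniture and walls round the work are solid. World frame = base frame: x ahead of the robot, y to its left, z up, the work surface at z = 0. Lengths are in m, angles in degrees, forces in N, time in s.
With the tool pointing down it reaches from about 0.325 to 0.85 m from the base axis. Payload 15.5 kg.
Tool frame: the origin (TCP) lies midway between the tips of the shut fingers; the grasp point (between the pads) lies 19 mm behind it; y points along the fingers, x is the direction in which the jaws open and shut, and the axes are right-handed (so a half turn about y gives the same grasp; the last joint's range is limited). The gripper opens to 91 mm and grips with 3 to 60 N. Pads are 32 mm wide; open, the fingers measure 118 mm over their backs; the gripper's body (76 mm by 178 mm) begins 60 mm behind the grasp point.
Start: joints at [-71.648, 28.281, 77.091, -0, 74.628, -5.472], TCP at [0.252, -0.572, 0.214] pointing down, gripper open.
Joint ranges: [-166.48, 166.48], [-47.26, 123.95], [12.59, 153.08], [-70.14, 250.14], [6.76, 159.57], [-176.63, 176.63]. Speed limits (degrees/s): [108.29, 108.29, 147.25, 172.46, 172.46, 172.46].

## Interface

Orientations are given as a 3x3 rotation matrix whose columns are the frame's x, y, z axes.
In Python, from bench import ctrl gives the robot as it stands. The module is installed in compiled form; this text tells all that it offers. Calls block until the motion is done:
- ctrl.goto(position, orientation): joint-space move of the TCP to a pose.
- ctrl.move_l(position, vel=0.15, ori=None, contact_N=None): straight line of the TCP; ori=None keeps the orientation; vel is the mean speed in m/s. With contact_N (N) it stops when the force on the tool has changed by that much, and returns True; else False.
- ctrl.movej(angles): joint-space move.
- ctrl.command_gripper(opening): opening from 0.0 (shut) to 1.0 (fully open); the grip force is fixed at half the most; returns when the fingers have stopped.
- ctrl.sleep(seconds).
- ctrl.ik(position, orientation): joint angles nearest the present ones, or None.
- ctrl.read_camera(name): name is "side" or "top" or "wrist"; returns the picture (384x512x3 uint8, blue, green, red); there is no depth.
- ctrl.camera_params(name): a dict with "fx", "fy", "cx", "cy" (pixels), "pose" (4x4, takes a point from camera to world coordinates); the wrist camera has in their place "T_tool_cam" (4x4, takes a point from camera to tool coordinates, whose origin is the TCP and whose axes are the tool frame's). Camera axes: x right, y up, looking along -z (the intrinsics and any distortion apply to the point x, -y, -z); pixel columns grow to the right and rows downward; lengths in m; the calibration is good to about 2 mm. A picture is of the moment at which its call begins: read the wrist's pose just before it. camera_params takes no time and is no camera call.
A pose or a line that the arm cannot do raises ctrl.MotionError and nothing moves.
- ctrl.sign_off(): hands the job in, once; it reports no verdict.
Readings, each from a call of its own:
- ctrl.current_t(): time.
- ctrl.current_q(): joint angles.
- ctrl.current_dq(): joint speeds.
- ctrl.current_effort(): joint torques, N m.
- ctrl.current_tool_pos(): TCP position.
- ctrl.current_eef_rot(): TCP orientation.
- ctrl.current_contact_force(): force on the tool from outside, world axes, zero at the start.
- ctrl.current_wrist_torque(): the same for the moment, N m.
- ctrl.current_grip_width(): opening from 0.0 (shut) to 1.0 (fully open).
Only numpy, scipy, OpenCV 4.12 (cv2) and the standard library are available. Lean on these libraries where they do the work, as an engineer would, in place of code of your own. Each camera call takes 0.05 s, during which the arm holds its last target.

## Working session

There is one attempt and no reset: what is moved stays moved. The work goes in short steps, each a Python script; the robot and the scene stay as the last script left them, time stands still between calls to the robot, and variables do not carry over. Pictures are saved under pics/ and viewed, and the job is handed in when it is done.

```bash
mkdir -p pics; ls; python3 - <<'E'
from bench import ctrl
import cv2, numpy as np
np.set_printoptions(precision=4,suppress=True)
for n in ["side","top","wrist"]:
    if n=="wrist": print(ctrl.current_tool_pos(),ctrl.current_eef_rot())
    print(n,ctrl.camera_params(n))
    cv2.imwrite(f"pics/{n}0.png",ctrl.read_camera(n))
print(ctrl.current_t())
E
```

```text
pics
side {'fx': 489.94762517339154, 'fy': 489.94762517339154, 'cx': 254.68902739754193, 'cy': 189.75288219171446, 'pose': array([[ 0.3949,  0.8107, -0.4321,  0.0581],
       [-0.9187,  0.3477, -0.1873, -0.0487],
       [-0.0016,  0.471 ,  0.8821,  1.1215],
       [ 0.    ,  0.    ,  0.    ,  1.    ]])}
top {'fx': 433.1259415463578, 'fy': 433.1259415463578, 'cx': 249.99368692414043, 'cy': 190.0309128170252, 'pose': array([[ 0.0121,  0.9824, -0.1864,  0.3349],
       [-0.9996,  0.0169,  0.0237,  0.187 ],
       [ 0.0264,  0.186 ,  0.9822,  1.1921],
       [ 0.    ,  0.    ,  0.    ,  1.    ]])}
[ 0.2524 -0.5715  0.2134] [[ 0.4039 -0.0003  0.9148]
 [-0.9148  0.001   0.4039]
 [-0.001  -1.      0.0001]]
wrist {'fx': 305.2299949648631, 'fy': 305.2299949648631, 'cx': 255.56421857877942, 'cy': 191.42362479853645, 'T_tool_cam': array([[ 1.    , -0.0003,  0.0008, -0.0002],
       [ 0.0008,  0.2893, -0.9572, -0.1703],
       [ 0.    ,  0.9572,  0.2893,  0.0805],
       [ 0.    ,  0.    ,  0.    ,  1.    ]])}
0.15
```

View pics/side0.png

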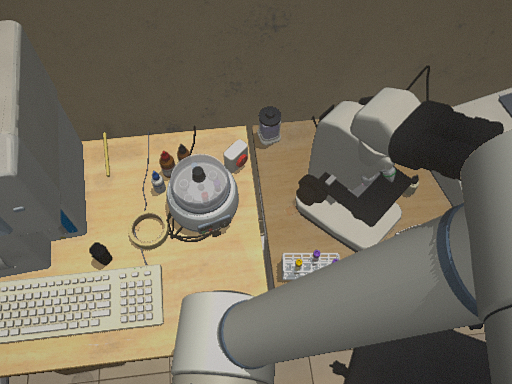

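View pics/top0.png

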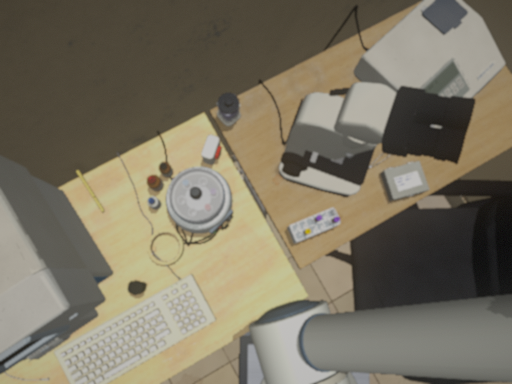

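View pics/wrist0.png

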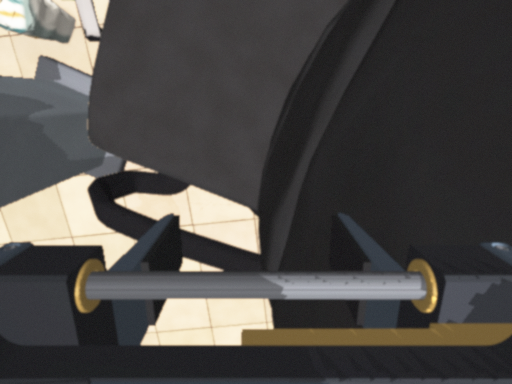

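```bash
cat > h.py <<'E'
import numpy as np, cv2
def ray(P,u,v,pose=None):
    T=P["pose"] if pose is None else pose
    d=np.array([(u-P["cx"])/P["fx"],-(v-P["cy"])/P["fy"],-1.0])
    return T[:3,3].copy(), T[:3,:3]@d
def onz(P,u,v,z,pose=None):
    o,d=ray(P,u,v,pose); return o+d*(z-o[2])/d[2]
def proj(P,X,pose=None):
    T=P["pose"] if pose is None else pose
    c=T[:3,:3].T@(np.asarray(X)-T[:3,3]); 
    return np.array([P["cx"]+P["fx"]*c[0]/-c[2],P["cy"]-P["fy"]*c[1]/-c[2]])
def tri(rays):
    A=np.zeros((3,3));b=np.zeros(3)
    for o,d in rays:
        d=d/np.linalg.norm(d);M=np.eye(3)-np.outer(d,d);A+=M;b+=M@o
    return np.linalg.solve(A,b)
def wpose(ctrl,P):
    T=np.eye(4);T[:3,:3]=ctrl.current_eef_rot();T[:3,3]=ctrl.current_tool_pos();return T@P["T_tool_cam"]
def R(yaw):
    "tool down; jaws open along x axis at yaw (deg)"
    a=np.radians(yaw);x=np.array([np.cos(a),np.sin(a),0]);y=np.array([0,0,-1.]);return np.stack([x,y,np.cross(x,y)],1)
E
python3 - <<'E'
import cv2
s=cv2.imread('pics/side0.png');t=cv2.imread('pics/top0.png')
def crop(im,x0,y0,x1,y1,k,n): cv2.imwrite(n,cv2.resize(im[y0:y1,x0:x1],None,fx=k,fy=k,interpolation=cv2.INTER_CUBIC))
crop(s,140,130,260,250,5,'pics/s_c.png');crop(t,140,130,260,250,5,'pics/t_c.png')
crop(s,270,235,350,295,8,'pics/s_r.png');crop(t,280,200,350,250,8,'pics/t_r.png')
E
```

```text
(no output)
```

View pics/s_c.png

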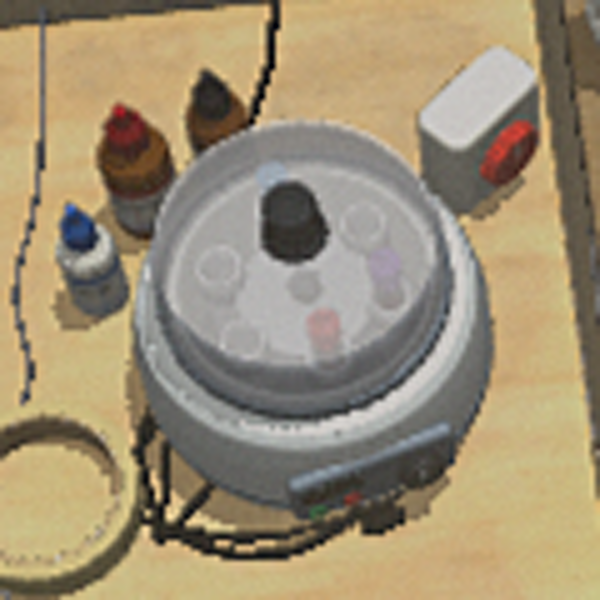

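View pics/t_c.png

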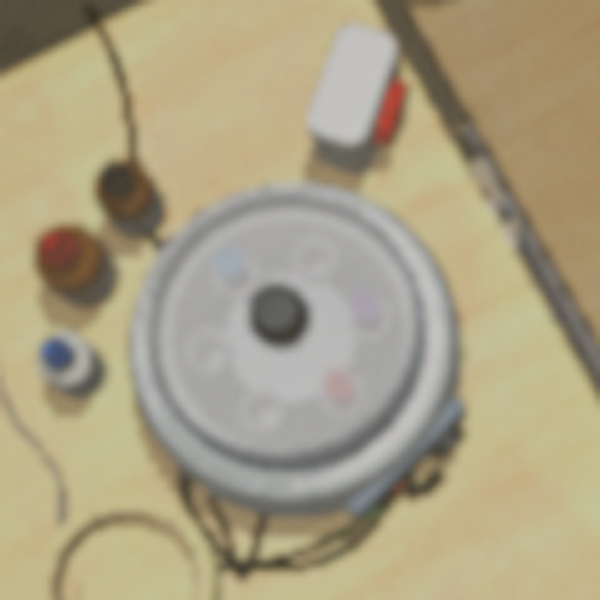

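View pics/s_r.png

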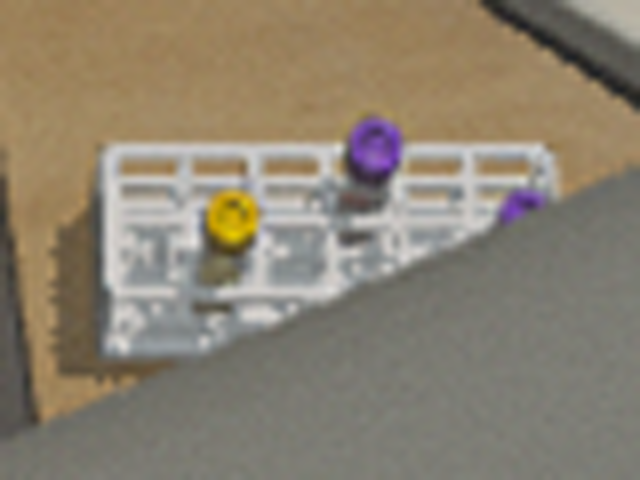

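View pics/t_r.png

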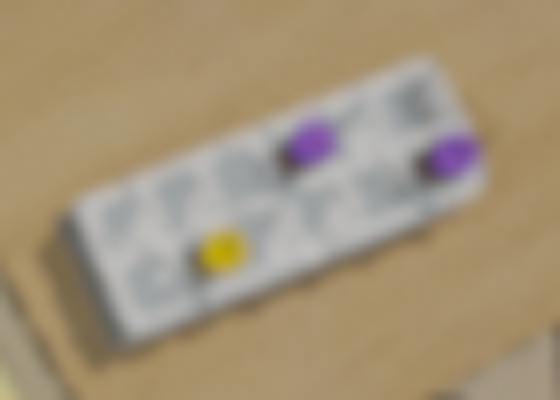

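```bash
python3 - <<'E'
from bench import ctrl
from h import *
np.set_printoptions(precision=4,suppress=True)
S=ctrl.camera_params("side");T=ctrl.camera_params("top")
c=lambda u,v:(140+(u+.5)/5-.5,130+(v+.5)/5-.5)
def both(n,s,t,z):
    print(n,tri([ray(S,*s),ray(T,*t)]),onz(S,*s,z),onz(T,*t,z))
both("knob",c(290,195),c(277,302),.161)
both("blue",c(270,175),c(230,262),.12)
both("red",c(324,322),c(340,388),.12)
both("purp",c(385,262),c(367,305),.12)
both("cupT",c(220,265),c(210,350),.088)
both("timer",c(480,95),c(360,75),.068)
both("tape",c(62,500),c(140,590),.012)
both("ctr housing bottom",c(300,400),c(300,350),.08)
r=lambda u,v:(270+(u+.5)/8-.5,235+(v+.5)/8-.5)
q=lambda u,v:(280+(u+.5)/8-.5,200+(v+.5)/8-.5)
both("yel",r(232,215),q(222,250),.086)
both("p1",r(376,145),q(312,142),.086)
both("p2",r(525,208),q(455,155),.086)
both("rackTL",r(105,145),q(75,212),.056)
both("rackTR",r(550,145),q(428,62),.056)
print(onz(T,*q(488,185),.056),onz(T,*q(125,340),.056))
E
```

```text
knob [0.5278 0.2955 0.1614] [0.5276 0.2961 0.161 ] [0.5284 0.295  0.161 ]
blue [0.5561 0.3249 0.1169] [0.5538 0.3245 0.12  ] [0.5562 0.3236 0.12  ]
red [0.4931 0.2664 0.1193] [0.4928 0.2662 0.12  ] [0.493  0.2664 0.12  ]
purp [0.5359 0.2551 0.1139] [0.5325 0.2539 0.12  ] [0.5353 0.2541 0.12  ]
cupT [0.5166 0.3369 0.0845] [0.5148 0.3359 0.088 ] [0.5163 0.3361 0.088 ]
timer [0.6716 0.2674 0.059 ] [0.6644 0.2668 0.068 ] [0.6708 0.2646 0.068 ]
tape [0.3986 0.3769 0.0118] [0.3999 0.3752 0.012 ] [0.3973 0.3785 0.012 ]
ctr housing bottom [ 0.5379  0.3127 -0.0791] [0.4683 0.2709 0.08  ] [0.5184 0.2907 0.08  ]
yel [0.4417 0.0106 0.076 ] [0.4379 0.0102 0.086 ] [0.4409 0.012  0.086 ]
p1 [ 0.4774 -0.0193  0.0756] [ 0.4731 -0.0195  0.086 ] [ 0.4762 -0.0175  0.086 ]
p2 [ 0.4728 -0.064   0.0843] [ 0.4719 -0.0639  0.086 ] [ 0.4727 -0.0638  0.086 ]
rackTL [0.4568 0.0544 0.0482] [0.4543 0.0532 0.056 ] [0.4556 0.0557 0.056 ]
rackTR [ 0.5091 -0.0648  0.0458] [ 0.5049 -0.0647  0.056 ] [ 0.5074 -0.0624  0.056 ]
[ 0.4666 -0.0814  0.056 ] [0.4139 0.0395 0.056 ]
```

```bash
python3 - <<'E'
from bench import ctrl
from h import *
np.set_printoptions(precision=3,suppress=True)
S=ctrl.camera_params("side");T=ctrl.camera_params("top")
for p in [(278,172),(355,194),(372,160)]: print("base",p,onz(T,*p,.02))
for p in [(405,90),(475,97),(460,160),(383,148)]: print("black",p,onz(T,*p,.0),onz(T,*p,.3),onz(T,*p,.49))
for p in [(300,200),(405,210),(375,245)]: print("sidebase",p,onz(S,*p,.03))
for p in [(254,160),(266,240),(271,290)]: print("seamS",p,onz(S,*p,0))
for p in [(215,130),(270,225),(300,262)]: print("seamT",p,onz(T,*p,0))
for X in [(.40,.15,0),(.36,.15,0),(.47,.15,0)]: print(X,proj(S,X),proj(T,X))
ax=np.array([.526,.2955])
for pos,yaw in [((*ax,.26),0),((*ax,.137),0),((*ax,.137),30),((.40,.15,.055),0),((.438,.0113,.06),24),((.438,.0113,.06),114),((.516,.336,.094),75),((.516,.336,.094),-105),((.36,-.2,.35),0),((.36,-.2,.35),-30)]:
    print(pos,yaw,ctrl.ik(pos,R(yaw)))
E
```

```text
base (278, 172) [0.61  0.081 0.02 ]
base (355, 194) [ 0.551 -0.132  0.02 ]
base (372, 160) [ 0.649 -0.184  0.02 ]
black (405, 90) [ 0.87  -0.297  0.   ] [ 0.736 -0.175  0.3  ] [ 0.65  -0.098  0.49 ]
black (475, 97) [ 0.853 -0.505  0.   ] [ 0.723 -0.331  0.3  ] [ 0.64  -0.221  0.49 ]
black (460, 160) [ 0.659 -0.445  0.   ] [ 0.578 -0.286  0.3  ] [ 0.526 -0.185  0.49 ]
black (383, 148) [ 0.691 -0.223  0.   ] [ 0.601 -0.12   0.3  ] [ 0.545 -0.055  0.49 ]
sidebase (300, 200) [0.611 0.068 0.03 ]
sidebase (405, 210) [ 0.687 -0.181  0.03 ]
sidebase (375, 245) [ 0.569 -0.139  0.03 ]
seamS (254, 160) [0.69  0.227 0.   ]
seamS (266, 240) [0.49  0.108 0.   ]
seamS (271, 290) [0.378 0.049 0.   ]
seamT (215, 130) [0.735 0.261 0.   ]
seamT (270, 225) [0.464 0.102 0.   ]
seamT (300, 262) [0.364 0.019 0.   ]
(0.4, 0.15, 0) [235.599 265.657] [252.283 247.992]
(0.36, 0.15, 0) [228.624 280.524] [252.118 262.827]
(0.47, 0.15, 0) [247.324 240.667] [252.566 222.476]
(np.float64(0.526), np.float64(0.2955), 0.26) 0 [23.657 24.24  76.606 -0.    79.155 23.657]
(np.float64(0.526), np.float64(0.2955), 0.137) 0 [23.657 31.212 85.351 -0.    63.437 23.657]
(np.float64(0.526), np.float64(0.2955), 0.137) 30 [23.657 31.212 85.351 -0.    63.437 -6.343]
(0.4, 0.15, 0.055) 0 [ 12.536  28.004 114.141  -0.     37.855  12.536]
(0.438, 0.0113, 0.06) 24 [ -6.34   27.934 112.417  -0.     39.649 -30.34 ]
(0.438, 0.0113, 0.06) 114 [  -6.34    27.934  112.417   -0.      39.649 -120.34 ]
(0.516, 0.336, 0.094) 75 [ 27.516  35.1    85.722  -0.     59.177 -47.484]
(0.516, 0.336, 0.094) -105 [ 27.516  35.1    85.722  -0.     59.177 132.516]
(0.36, -0.2, 0.35) 0 [-37.376   3.299  91.516  -0.     85.185 -37.376]
(0.36, -0.2, 0.35) -30 [-37.376   3.299  91.516  -0.     85.185  -7.376]
```

```bash
python3 - <<'E'
from bench import ctrl
from h import *
ctrl.goto((.33,-.19,.35),R(-30))
ctrl.goto((.42,.15,.33),R(10))
ctrl.goto((.526,.2955,.25),R(30))
P=ctrl.camera_params("wrist");T=wpose(ctrl,P);np.save("w1.npy",T)
im=ctrl.read_camera("wrist");cv2.imwrite("pics/w1.png",im)
cv2.imwrite("pics/t1.png",ctrl.read_camera("top"));cv2.imwrite("pics/s1.png",ctrl.read_camera("side"))
print(ctrl.current_t(),ctrl.current_tool_pos(),ctrl.current_contact_force(), proj(P,(.526,.2955,.161),T))
E
```

```text
3.9583 [0.52606419 0.29432006 0.25140603] [-0.23965739 -0.16603572 -0.10660373] [258.08278783 194.88631633]
```

View pics/w1.png

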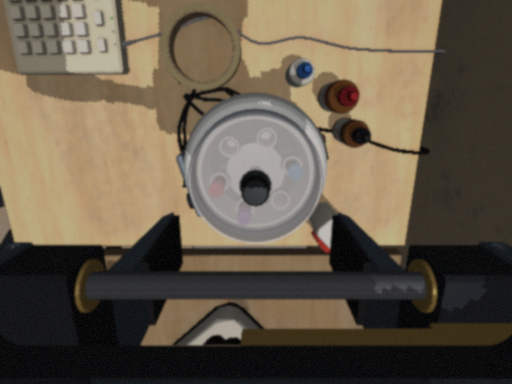

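View pics/s1.png

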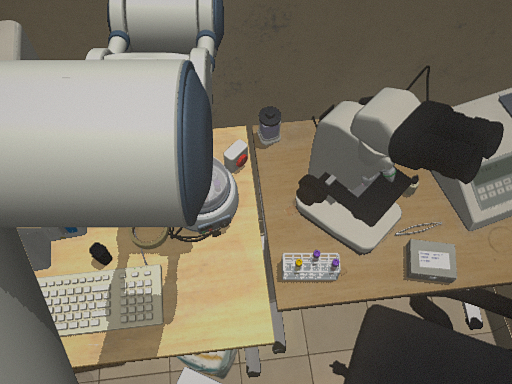

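```bash
python3 - <<'E'
import cv2
s=cv2.imread('pics/w1.png');cv2.imwrite('pics/w1c.png',cv2.resize(s[90:245,180:330],None,fx=5,fy=5,interpolation=cv2.INTER_CUBIC)[:600*2][:775]) 
im=cv2.imread('pics/w1c.png');cv2.imwrite('pics/w1c.png',im[175:775])
E
```

```text
(no output)
```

View pics/w1c.png

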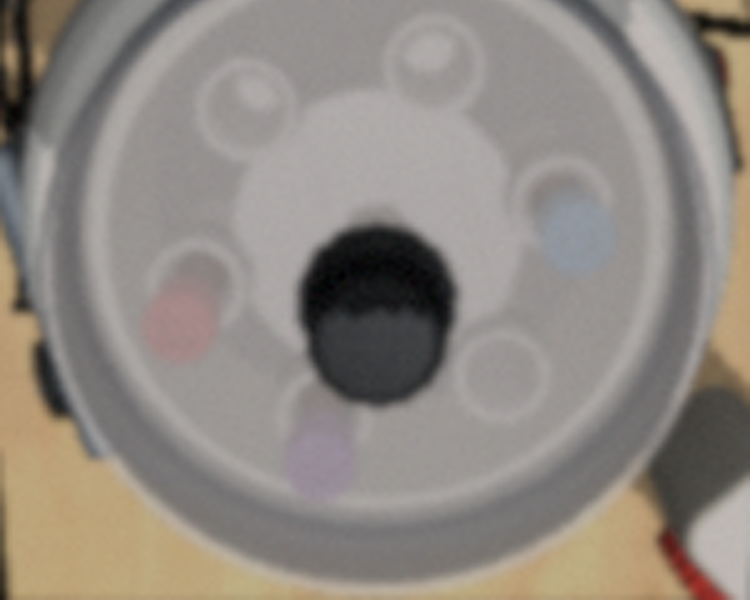

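```bash
python3 - <<'E'
from bench import ctrl
from h import *
P=ctrl.camera_params("wrist");T=np.load("w1.npy")
c=lambda u,v:(180+(u+.5)/5-.5,90+(175+v+.5)/5-.5)
print("knob",onz(P,*c(378,332),.161,T),onz(P,*c(378,310),.143,T))
X=np.array([onz(P,*c(*p),.088,T)[:2] for p in [(247,108),(435,63),(563,207),(503,375),(325,415),(195,288)]])
print(X,X.mean(0),np.linalg.norm(X-X.mean(0),axis=1))
# cap tops
for p in [(578,237),(320,462),(180,325)]: print(onz(P,*c(*p),.120,T))
E
```

```text
knob [0.52196865 0.29735584 0.161     ] [0.52245496 0.29643803 0.143     ]
[[0.48256415 0.30832208]
 [0.51316849 0.33713579]
 [0.55391029 0.32397839]
 [0.56272582 0.28372421]
 [0.53206866 0.25485039]
 [0.4917456  0.26674927]] [0.52269717 0.29579336] [0.04204316 0.04242632 0.04205538 0.04180858 0.0420018  0.04244477]
[0.55304813 0.32418719 0.12      ]
[0.531658   0.25572789 0.12      ]
[0.49198342 0.26769928 0.12      ]
```

```bash
python3 - <<'E'
from bench import ctrl
from h import *
print(ctrl.move_l((.524,.2962,.137),vel=.1,contact_N=8),ctrl.current_tool_pos())
ctrl.command_gripper(0.0)
print(ctrl.current_grip_width()*91,ctrl.current_contact_force(),ctrl.current_tool_pos())
cv2.imwrite("pics/w2.png",ctrl.read_camera("wrist"))
ctrl.move_l((.524,.2962,.160),vel=.05)
print(ctrl.current_grip_width()*91,ctrl.current_contact_force(),ctrl.current_t())
cv2.imwrite("pics/w3.png",ctrl.read_camera("wrist"))
E
python3 -c "
import cv2;import numpy as np
a=cv2.imread('pics/w2.png');b=cv2.imread('pics/w3.png');cv2.imwrite('pics/w23.png',cv2.resize(np.hstack([a,b]),(800,300)))"
```

```text
False [0.52431962 0.29636037 0.13757181]
25.016715019113466 [ 0.41005855 -0.21848219  0.00731479] [0.52399583 0.29618688 0.13697065]
25.154543712891236 [ 0.90906541  0.13297798 -1.00998283] 6.9167
```

View pics/w23.png

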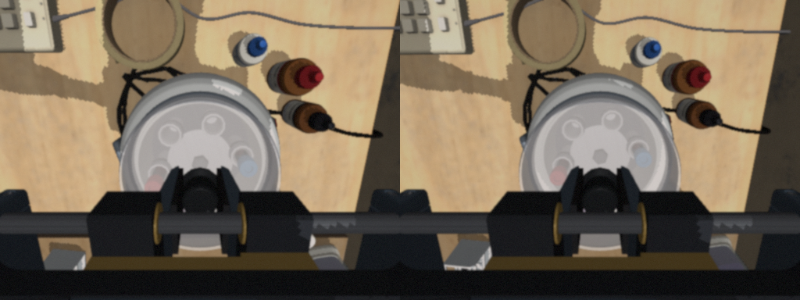

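```bash
python3 - <<'E'
from bench import ctrl
from h import *
ctrl.move_l((.524,.2962,.245),vel=.15)
ctrl.move_l((.38,.165,.2),vel=.2)
ctrl.move_l((.38,.165,.075),vel=.15)
print(ctrl.current_contact_force())
print(ctrl.move_l((.38,.165,.052),vel=.02,contact_N=4),ctrl.current_tool_pos(),ctrl.current_contact_force(),ctrl.current_t())
E
```

```text
[ 0.03885892  0.350392   -1.35972397]
True [0.37992302 0.16497216 0.05679815] [ 9.82103070e-01 -2.24466077e-03  4.37548327e+00] 10.6667
```

```bash
python3 - <<'E'
from bench import ctrl
from h import *
print(ctrl.current_tool_pos())
ctrl.command_gripper(1.0)
ctrl.move_l((.38,.165,.2),vel=.2)
cv2.imwrite("pics/w4.png",ctrl.read_camera("wrist"))
P=ctrl.camera_params("wrist")
for i,y in enumerate([30,-150]):
    ctrl.goto((.524,.296,.25),R(y))
    ctrl.sleep(.2)
    np.save(f"w5{i}.npy",wpose(ctrl,P));cv2.imwrite(f"pics/w5{i}.png",ctrl.read_camera("wrist"))
print(ctrl.current_t(),ctrl.current_q())
E
python3 -c "
import cv2;import numpy as np
for i in (0,1):
  a=cv2.imread(f'pics/w5{i}.png');cv2.imwrite(f'pics/w5{i}c.png',cv2.resize(a[110:230,180:330],None,fx=5,fy=5,interpolation=cv2.INTER_CUBIC))"
```

```text
[0.37992302 0.16497216 0.05679815]
16.7417 [ 2.37782184e+01  2.45729142e+01  7.76632668e+01 -3.45461808e-03
  7.77653505e+01  1.73768203e+02]
```

View pics/w4.png

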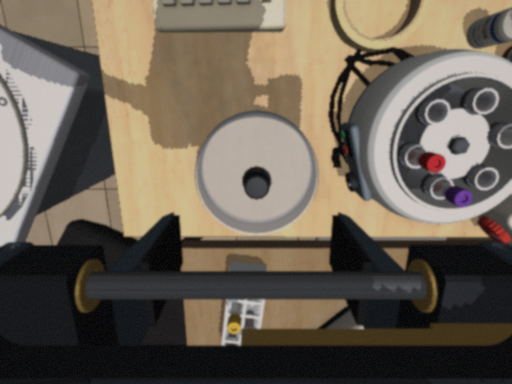

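View pics/w50c.png

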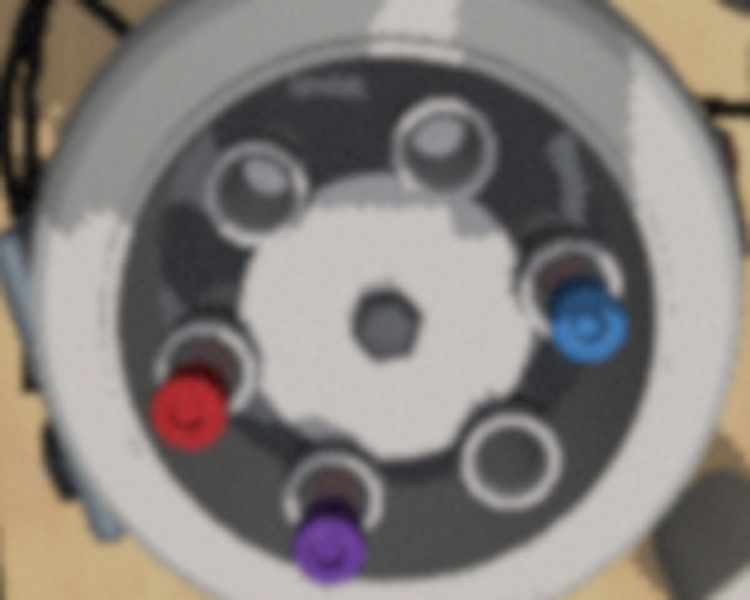

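View pics/w51c.png

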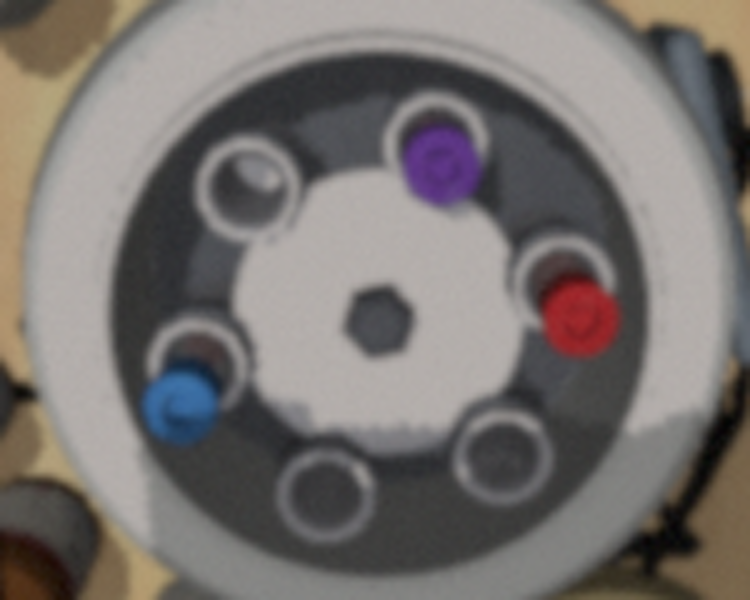

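```bash
python3 - <<'E'
from bench import ctrl
from h import *
np.set_printoptions(precision=4,suppress=True)
P=ctrl.camera_params("wrist")
c=lambda u,v:(180+(u+.5)/5-.5,110+(v+.5)/5-.5)
L=[[(256,194),(445,150),(572,290),(511,460),(335,497),(207,370)],[(247,188),(436,145),(562,283),(502,456),(326,496),(197,362)]]
for i in (0,1):
    T=np.load(f"w5{i}.npy")
    X=np.array([onz(P,*c(*p),.088,T)[:2] for p in L[i]])
    C=X.mean(0); print(C,np.linalg.norm(X-C,axis=1).mean(),"T",X[1] if i==0 else X[4],"mean dir",np.degrees(np.arctan2(*(X[1]-X[4])[::-1])))
# cover knob from w4
E
```

```text
[0.5227 0.296 ] 0.04178746508406878 T [0.5134 0.3368] mean dir 102.90895140754279
[0.5268 0.2951] 0.04194250704562577 T [0.517  0.3363] mean dir -76.9571735282043
```

```bash
python3 - <<'E'
from bench import ctrl
from h import *
P=ctrl.camera_params("wrist")
ctrl.goto((.43,.13,.26),R(24))
ctrl.command_gripper(0.45)
ctrl.goto((.438,.0113,.18),R(24))
ctrl.sleep(.2)
T=wpose(ctrl,P);np.save("w6.npy",T);im=ctrl.read_camera("wrist")
cv2.imwrite("pics/w6.png",im)
print(ctrl.current_t(),ctrl.current_tool_pos(),ctrl.current_grip_width(),proj(P,(.438,.0113,.086),T))
E
```

```text
21.3833 [0.43838851 0.01203715 0.18054705] 0.45268140416674124 [252.89574207 193.48012934]
```

View pics/w6.png

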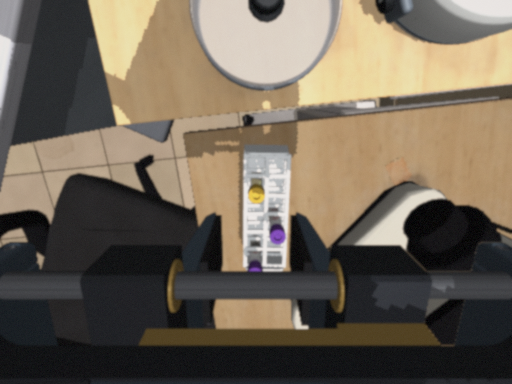

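```bash
python3 - <<'E'
import cv2
a=cv2.imread('pics/w6.png');cv2.imwrite('pics/w6c.png',cv2.resize(a[140:240,215:315],None,fx=6,fy=6,interpolation=cv2.INTER_CUBIC))
E
```

```text
(no output)
```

View pics/w6c.png

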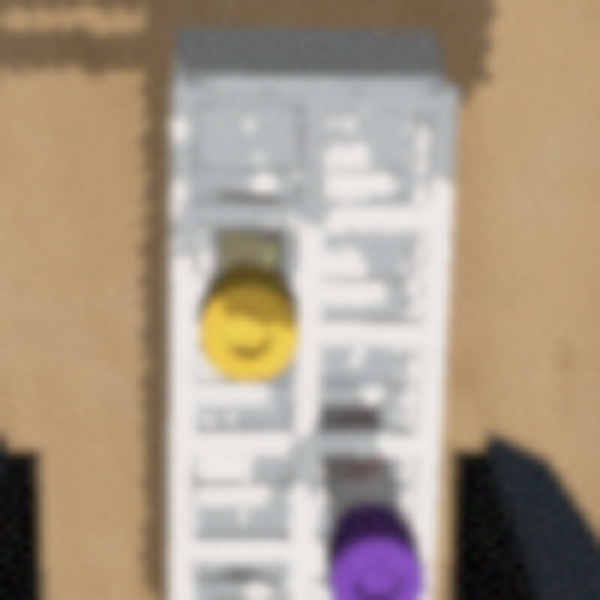

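```bash
python3 - <<'E'
from bench import ctrl
from h import *
P=ctrl.camera_params("wrist");T=np.load("w6.npy")
m=onz(P,255.9,195.4,.086,T); Rr=R(24)
t=m+Rr[:,0]*.0016-Rr[:,2]*.0015
print(m,t)
tx,ty=(t[:2]+np.array([.4385,.0113]))/2
print(tx,ty)
print(ctrl.move_l((tx,ty,.062),vel=.08,contact_N=5),ctrl.current_tool_pos())
ctrl.command_gripper(0.0)
print(ctrl.current_grip_width()*91,ctrl.current_contact_force(),ctrl.current_tool_pos())
ctrl.move_l((tx,ty,.075),vel=.03)
print(ctrl.current_grip_width()*91,ctrl.current_contact_force(),ctrl.current_t())
cv2.imwrite("pics/w7.png",ctrl.read_camera("wrist"));cv2.imwrite("pics/s7.png",ctrl.read_camera("side"))
E
```

```text
[0.44123954 0.01074142 0.086     ] [0.44331131 0.01002188 0.086     ]
0.44090565643139346 0.01066094175523686
False [0.4411207  0.0106503  0.06234039]
12.06971057632873 [-0.93851188  0.04366525  0.88978685] [0.44095694 0.01066321 0.06203818]
11.919093036036728 [ 0.37505646 -0.17402914 -0.58475299] 24.15
```

View pics/w7.png

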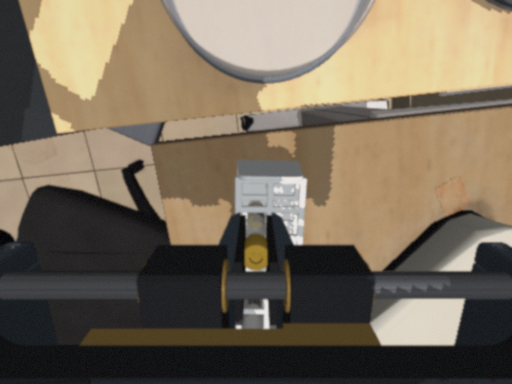

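```bash
python3 - <<'E'
from bench import ctrl
from h import *
P=ctrl.camera_params("wrist")
ctrl.move_l((.4409,.01066,.2),vel=.12)
ctrl.goto((.46,.15,.23),R(60))
ctrl.goto((.5154,.3364,.20),R(103))
ctrl.sleep(.2)
T=wpose(ctrl,P);np.save("w8.npy",T);cv2.imwrite("pics/w8.png",ctrl.read_camera("wrist"))
cv2.imwrite("pics/s8.png",ctrl.read_camera("side"));cv2.imwrite("pics/t8.png",ctrl.read_camera("top"))
print(ctrl.current_t(),ctrl.current_tool_pos(),ctrl.current_grip_width()*91,ctrl.current_contact_force())
for X in [(.5154,.3364,.218),(.5154,.3364,.142),(.5154,.3364,.088)]: print(proj(P,X,T))
E
python3 -c "
import cv2;import numpy as np
a=cv2.imread('pics/w8.png');cv2.imwrite('pics/w8c.png',cv2.resize(a[100:300,160:360],None,fx=3,fy=3,interpolation=cv2.INTER_CUBIC))
a=cv2.imread('pics/s8.png');b=cv2.imread('pics/t8.png');cv2.imwrite('pics/st8.png',np.hstack([a[:,:400],b[:,:400]]))
"
```

```text
27.2333 [0.51557549 0.33575528 0.20034682] 12.142944760141543 [-0.41540572  0.70718906 -0.49622929]
[260.64555899 253.92414555]
[259.21111622 207.65346201]
[258.62293616 188.6805938 ]
```

View pics/w8c.png

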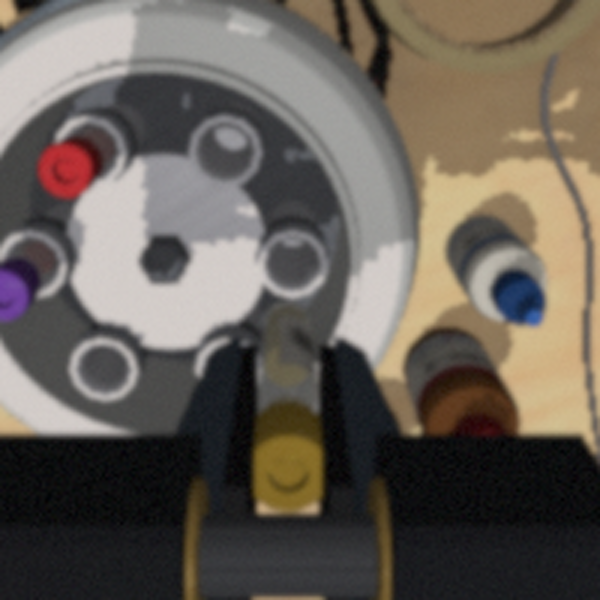

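View pics/st8.png

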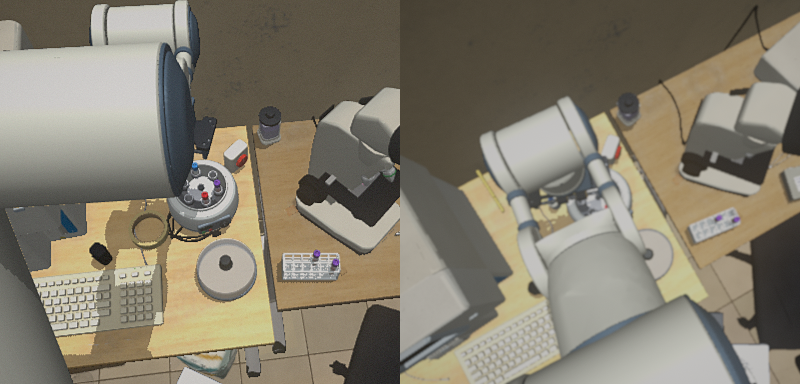

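```bash
python3 - <<'E'
from bench import ctrl
from h import *
ctrl.move_l((.5153,.3368,.150),vel=.1)
ctrl.sleep(.2)
print(ctrl.current_tool_pos(),ctrl.current_contact_force())
r=ctrl.move_l((.5153,.3368,.130),vel=.03,contact_N=3)
print(r,ctrl.current_tool_pos(),ctrl.current_contact_force(),ctrl.current_t())
cv2.imwrite("pics/w9.png",ctrl.read_camera("wrist"))
E
python3 -c "
import cv2;import numpy as np
a=cv2.imread('pics/w9.png');cv2.imwrite('pics/w9c.png',cv2.resize(a[100:300,160:360],None,fx=3,fy=3,interpolation=cv2.INTER_CUBIC))
"
```

```text
[0.51563945 0.33698041 0.15069467] [-1.13827531  0.75957597  0.01706749]
False [0.51534777 0.33681751 0.13007995] [-0.22113798  0.57696157 -0.92086265] 28.9
```

View pics/w9c.png

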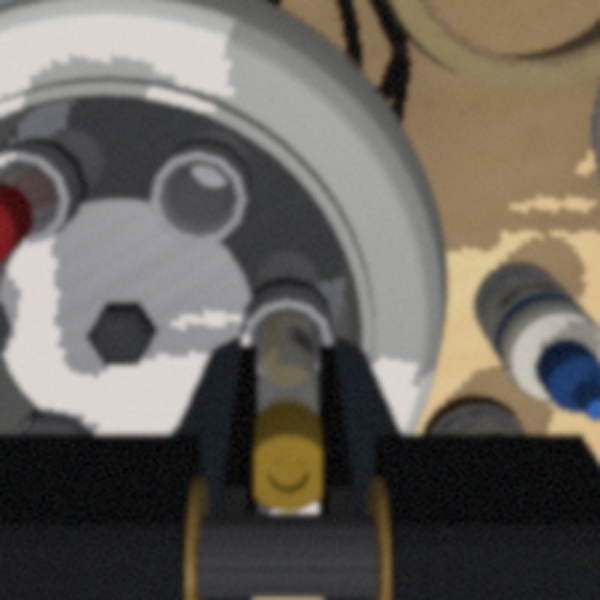

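```bash
python3 - <<'E'
from bench import ctrl
from h import *
r=ctrl.move_l((.5153,.3368,.102),vel=.04,contact_N=4)
print(r,ctrl.current_tool_pos(),ctrl.current_contact_force(),ctrl.current_t())
if not r or ctrl.current_tool_pos()[2]<.105:
    r=ctrl.move_l((.5153,.3368,.093),vel=.015,contact_N=3)
    print(r,ctrl.current_tool_pos(),ctrl.current_contact_force(),ctrl.current_t())
cv2.imwrite("pics/w10.png",ctrl.read_camera("wrist"))
E
python3 -c "
import cv2;import numpy as np
a=cv2.imread('pics/w10.png');cv2.imwrite('pics/w10c.png',cv2.resize(a[100:300,160:360],None,fx=3,fy=3,interpolation=cv2.INTER_CUBIC))
"
```

```text
False [0.51538586 0.33686148 0.10211717] [-0.433774    0.10513866  0.22049932] 29.8
True [0.51560949 0.33695069 0.09597258] [-0.4534256   0.52451734  6.76340858] 30.2583
```

View pics/w10c.png

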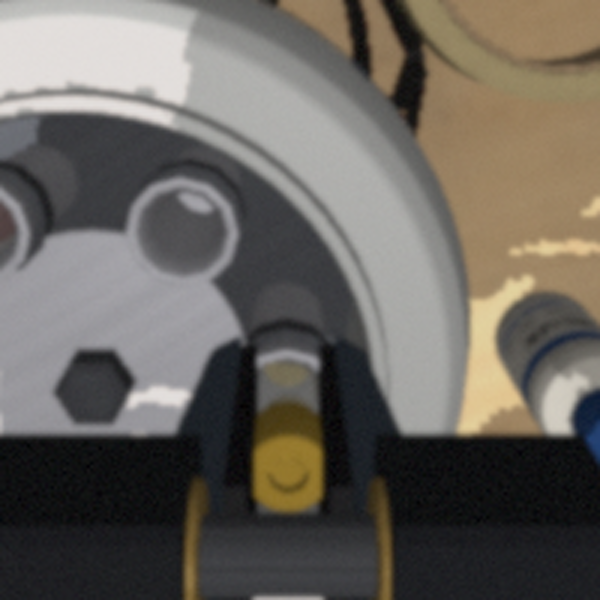

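```bash
python3 - <<'E'
from bench import ctrl
from h import *
p=ctrl.current_tool_pos()
ctrl.command_gripper(0.36)
print(ctrl.current_grip_width()*91,ctrl.current_contact_force())
ctrl.move_l((p[0],p[1],.16),vel=.06)
ctrl.move_l((p[0],p[1],.23),vel=.15)
P=ctrl.camera_params("wrist")
ctrl.goto((.524,.296,.25),R(30));ctrl.sleep(.2)
cv2.imwrite("pics/w11.png",ctrl.read_camera("wrist"))
ctrl.command_gripper(1.0)
ctrl.goto((.38,.165,.2),R(30));ctrl.sleep(.2)
cv2.imwrite("pics/w12.png",ctrl.read_camera("wrist"));cv2.imwrite("pics/s12.png",ctrl.read_camera("side"))
print(ctrl.current_t(),ctrl.current_tool_pos())
E
python3 -c "
import cv2;import numpy as np
a=cv2.imread('pics/w11.png');b=cv2.imread('pics/w4.png');c=cv2.imread('pics/w12.png')
print(np.abs(b[100:240,180:330].astype(int)-c[100:240,180:330]).mean())
cv2.imwrite('pics/w11c.png',cv2.resize(a[110:230,180:330],None,fx=5,fy=5))
cv2.imwrite('pics/w12c.png',np.hstack([cv2.resize(x[100:240,185:325],None,fx=2.8,fy=2.8) for x in (b,c)]))
"
```

```text
32.33769279979943 [0.05882361 0.92296337 0.21410631]
36.175 [0.38057798 0.16537789 0.2000064 ]
5.209698412698413
```

View pics/w11c.png

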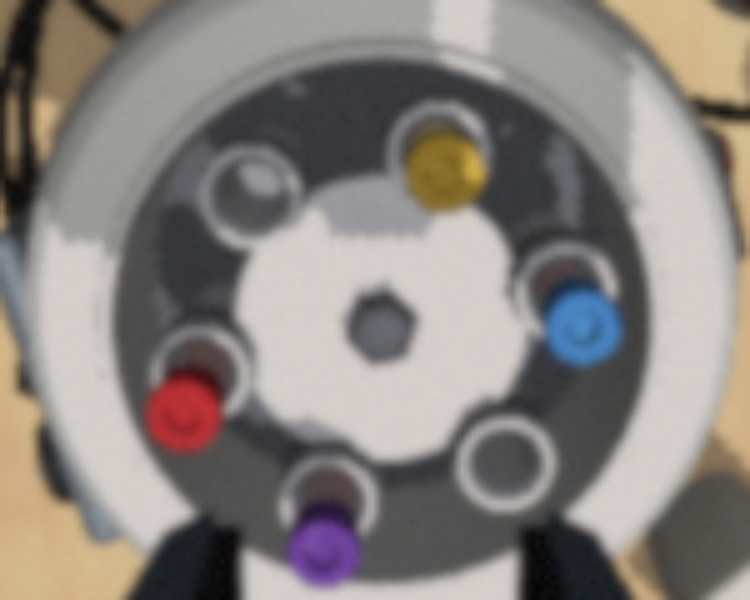

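View pics/w12c.png

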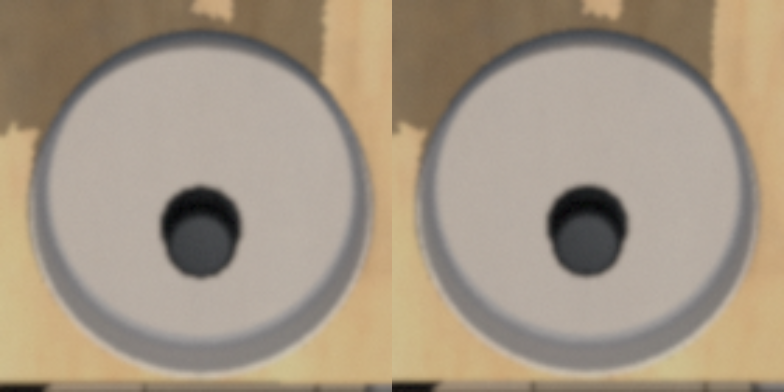

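```bash
python3 - <<'E'
from bench import ctrl
from h import *
P=ctrl.camera_params("wrist");T=wpose(ctrl,P)
m=onz(P,253.96,186.1,.081,T);print("knob corrected",m[:2]+[.0021,-.0005])
print(ctrl.move_l((.38,.165,.0568),vel=.12,contact_N=8),ctrl.current_tool_pos())
ctrl.command_gripper(0.0)
print(ctrl.current_grip_width()*91,ctrl.current_contact_force(),ctrl.current_tool_pos())
ctrl.move_l((.38,.165,.2),vel=.1)
ctrl.move_l((.5245,.2956,.245),vel=.15)
ctrl.sleep(.2)
np.save("w13.npy",wpose(ctrl,P));cv2.imwrite("pics/w13.png",ctrl.read_camera("wrist"))
print(ctrl.current_tool_pos(),ctrl.current_grip_width()*91,ctrl.current_contact_force(),ctrl.current_t())
E
```

```text
knob corrected [0.37949935 0.16408213]
False [0.38027631 0.16507795 0.05722065]
25.08050427035833 [-0.20437296  0.0127691  -0.54598992] [0.37998186 0.16500483 0.05678358]
[0.52433296 0.29540932 0.24509327] 25.169350096156293 [-0.43921564  0.44039497 -0.21215566] 41.85
```

View pics/w13.png

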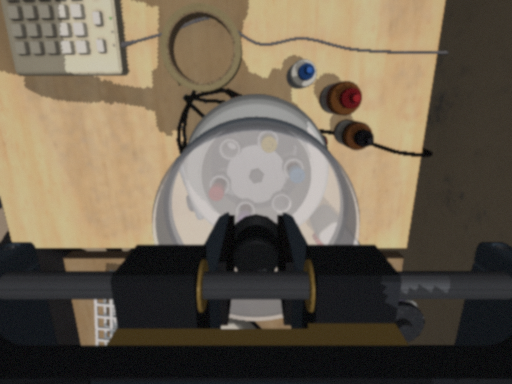

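```bash
python3 - <<'E'
from bench import ctrl
from h import *
x,y=.5247,.2959
ctrl.move_l((x,y,.155),vel=.1);ctrl.sleep(.2)
print(ctrl.current_contact_force())
r=ctrl.move_l((x,y,.133),vel=.02,contact_N=3)
print(r,ctrl.current_tool_pos(),ctrl.current_contact_force(),ctrl.current_t())
cv2.imwrite("pics/w14.png",ctrl.read_camera("wrist"))
E
```

```text
[ 0.07478841  0.79413818 -2.61053709]
True [0.52458575 0.29587003 0.13672702] [0.04165966 0.03787297 7.75154907] 43.95
```

Seated at the expected height (0.1367). Releasing and checking.

```bash
python3 - <<'E'
from bench import ctrl
from h import *
p=ctrl.current_tool_pos()
ctrl.command_gripper(1.0)
ctrl.move_l((p[0],p[1],.25),vel=.12);ctrl.sleep(.2)
cv2.imwrite("pics/w15.png",ctrl.read_camera("wrist"))
ctrl.goto((.40,.05,.35),R(0))
ctrl.goto((.33,-.19,.35),R(-30));ctrl.sleep(.2)
cv2.imwrite("pics/s15.png",ctrl.read_camera("side"));cv2.imwrite("pics/t15.png",ctrl.read_camera("top"))
print(ctrl.current_t(),ctrl.current_contact_force())
E
python3 -c "
import cv2;import numpy as np
a=cv2.imread('pics/s15.png');b=cv2.imread('pics/t15.png');w=cv2.imread('pics/w15.png')
cv2.imwrite('pics/st15.png',np.hstack([cv2.resize(x[y:y+120,u:u+120],(400,400),interpolation=cv2.INTER_CUBIC) for x,u,y in ((a,140,130),(b,140,130))]))
cv2.imwrite('pics/w15c.png',cv2.resize(w[80:245,170:340],None,fx=3.5,fy=3.5))
"
```

```text
48.875 [-0.99489494 -0.51368832 -0.22565783]
```

View pics/st15.png

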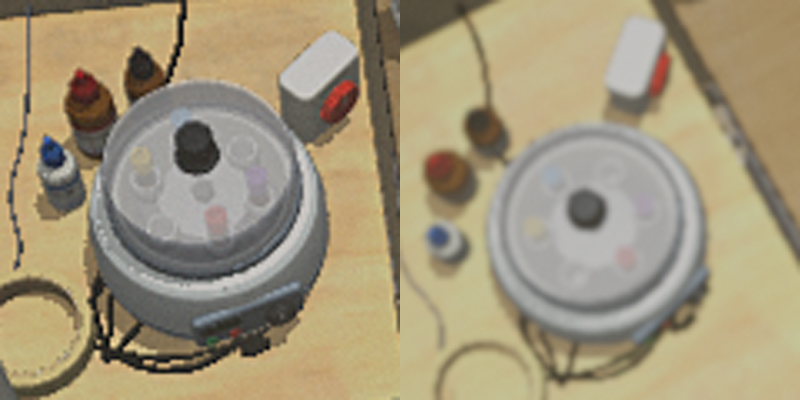

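View pics/w15c.png

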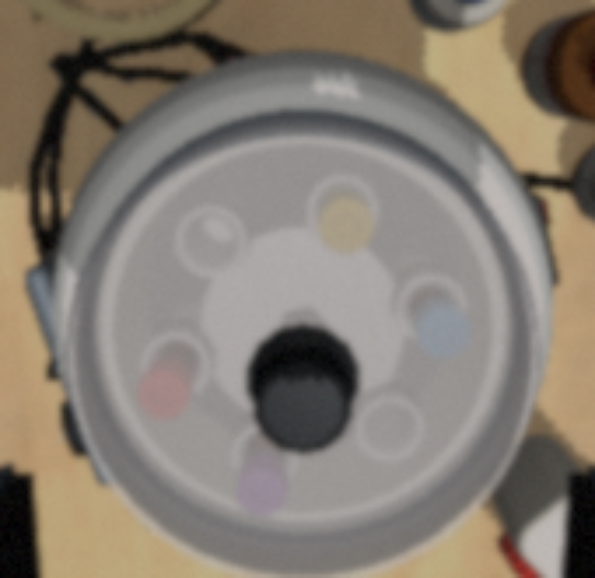

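View pics/s15.png

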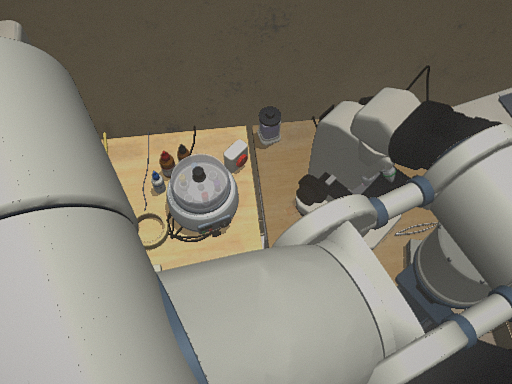

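The cover is seated level on the deck, with the yellow tube opposite the purple one. The bottles, timer and tape have not moved, and the arm is clear of everything.

```bash
python3 -c "
from bench import ctrl
print(ctrl.sign_off(),ctrl.current_t())"
```

```text
the job is handed in; nothing more can be done
the job is handed in; nothing more can be done
```

The job is done and handed in, with the robot's clock at about 49 s of the 72 s. There was no verdict, so the results below are from my own checks.

**What I did**
- I lifted the cover by its knob and stood it on the clear desk in front of the centrifuge.
- I took the yellow-capped tube from the rack and slid it into the cup opposite the unpaired purple tube. It met the cup floor at a TCP height of 0.096 m, exactly where expected, with about 7 N.
- I set the cover back over the collar. It touched the deck at a TCP height of 0.1367 m against 0.1368 m expected.

**Last checks**
- **Rotor:** the camera shows yellow opposite purple and red opposite blue, all standing in their cups.
- **Cover:** it sits level round the collar.
- **Things around:** the bottles, timer and tape look unmoved, and the arm was well clear of everything.
- **Rack:** I last saw the two purple tubes upright just after taking the yellow one out. The arm hid the rack in the final side view.

**One disagreement:** the wrist camera was off by about 2 mm from the fixed cameras. I measured that with two views of the rotor half a turn apart and corrected for it.

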